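Rap the cells loose in a tilted culture flask

ROBOT

A 7-joint arm with a two-finger parallel gripper is mounted at the origin on a cart in front of the work surface, level with it; the furniture and walls round the work are solid. World frame = base frame: x ahead of the robot, y to its left, z up, the work surface at z = 0. Lengths are in m, angles in rad, forces in N, time in s.
With the tool pointing down it reaches from about 0.35 to 0.9 m from the base axis. Payload 19.9 kg.
Tool frame: the origin (TCP) lies on the front face of the gripper's body, between the roots of the fingers; the fingertips stand 73 mm ahead of it and the grasp point (between the pads) lies 54 mm ahead of it; z points along the fingers, x is the direction in which the jaws open and shut, and the axes are right-handed (so a half turn about z gives the same grasp; the last joint's range is limited). The gripper opens to 85 mm and grips with 20 to 120 N. Pads are 22 mm wide; open, the fingers measure 114 mm over their backs; the gripper's body (76 mm by 85 mm) begins 54 mm behind the grasp point. The pads swing forward as they close: fully open they stand 13 mm farther back than shut.
Start: joints at [-1.304, 0.417, -0.01, 1.614, 0.005, 1.111, -0.053], TCP at [0.189, 0.596, 0.304] pointing down, gripper open.
Joint ranges: [-2.81, 2.81], [-0.39, 2.02], [-1.27, 1.25], [0.06, 2.57], [-1.19, 4.33], [0.19, 2], [-2.82, 2.82]. Speed limits (rad/s): [1.89, 1.89, 2.39, 2.39, 3.01, 3.01, 3.01].

INTERFACE

Orientations are given as [roll, pitch, yaw] about the fixed x, y, z axes, in that order (R = Rz(yaw) Ry(pitch) Rx(roll)).
In Python, from bench import ctrl gives the robot as it stands. Calls block until the motion is done:
- ctrl.move_pose(position, orientation): joint-space move of the TCP to a pose.
- ctrl.servo_line(position, frame=None, rate=0.15): straight line of the TCP; frame=None keeps the orientation; rate is the mean speed in m/s.
- ctrl.set_joints(angles): joint-space move.
- ctrl.move_gripper(opening, strength=None): finger opening in m; strength is the grip in N (None keeps the last); returns when the fingers have stopped.
- ctrl.hold(seconds).
- ctrl.solve_ik(position, orientation): joint angles nearest the present ones, or None.
- ctrl.read_camera(name): name is "scene" or "top" or "wrist"; returns the picture (384x512x3 uint8, blue, green, red); there is no depth.
- ctrl.camera_params(name): a dict with "intrinsics" (3x3 intrinsics, pixels), "rvec" (rotation vector, rad) and "tvec" (3), from world to camera coordinates, as OpenCV has them. Camera axes: x right, y down, z forward; pixel columns grow to the right and rows downward; lengths in m; the calibration is good to about 2 mm. A picture is of the moment at which its call begins: read the wrist's pose just before it. camera_params takes no time and is no camera call; for the wrist camera it gives the pose at the moment of the call.
A pose or a line that the arm cannot do raises ctrl.PlanningError and nothing moves.
- ctrl.job_done(): hands the job in, once; it reports no verdict.
Readings, each from a call of its own:
- ctrl.get_time(): time.
- ctrl.get_q(): joint angles.
- ctrl.get_qvel(): joint speeds.
- ctrl.get_tau(): joint torques, N m.
- ctrl.get_position(): TCP position.
- ctrl.get_tool_rot(): TCP orientation.
- ctrl.get_ft_force(): force on the tool from outside, world axes, zero at the start.
- ctrl.get_moment(): the same for the moment, N m.
- ctrl.get_width(): finger opening in m.
Only numpy, scipy, OpenCV 4.12 (cv2) and the standard library are available. Lean on these libraries where they do the work, as an engineer would, in place of code of your own. Each camera call takes 0.05 s, during which the arm holds its last target.

TASK

Loosen the cells in the culture flask on the rapping stand: with the cradle level, slide the flask fully home against the heel plate at the far end. Then have the cradle tilted up by its side lever to the clamped stop and the spring rapper drawn back until it latches, and press the trip paddle to rap the flask while it is tilted. Finally bring the cradle back down level on its rests with the flask still home, let go, and leave the bottles, the pipette and the stop's setting alone.

Things in the scene. Friction and masses are not known exactly. Their poses are not given: they have to be found in the camera images.
- stand: Fixed grey bench stand, base plate 172 x 245 x 13 mm. Origin on the desk, midway between the two posts that carry the cradle. Its x axis points along the flask from cap to heel (roughly away from the robot), y to the left, z up. The trunnion axis runs along its y, 90 mm above the desk. The rapper is on its left (+y), the tilt lever on its right (-y).
- cradle_axis (a point): On the trunnion axis, in the middle of the cradle (90 mm above the desk); turns with the cradle: x towards the heel plate, y left, z up when level. The cradle is an open aluminium tray 132 x 89 mm; floor top 18 mm below this point, side rails 28 mm high above the floor, heel plate's face at x = +50 mm, open at the near end (floor ends at x = -76 mm).
- cradle (a joint): Tilt of the cradle in rad: 0 level on its two rests, grows as the near (cap) end rises and the lever leans away from the robot; ends at 0.85. A friction hinge: it stays where left. Turning it takes about 0.3 N m (2.5 N at the lever's grip).
- lever_grip (a point): Middle of the black crosswise grip of the tilt lever: rod 18 mm in diameter, 60 mm long along the stand's y (free to its right-hand end, the lever's 7 mm bar at its left end). 125 mm from the trunnion axis, straight above it when level, 118 mm to the right of the cradle's middle. Moves with the cradle; axes as cradle_axis. Push it from the near side to tilt, from the far side to come back.
- stop (a joint): Set angle in rad (0.35 to 0.65): the tilt of the cradle at which its lever's bar comes to bear on the stop. Clamped; it does not move.
- stop_dog (a point): Contact face of the dark stop block (12 x 18 x 24 mm with a small clamp screw) on the quadrant to the right of the cradle, 73 mm from the trunnion axis; its z axis points from the trunnion axis in the direction that the lever has at the set angle.
- flask_center (a point): Centre of the flat, pale translucent culture flask's body (100 x 77 x 36 mm, 160 g) lying loose in the cradle with 2 mm side play; axes as the cradle's, x towards its heel. Home when its flat heel bears on the heel plate: then this point coincides with cradle_axis (to 2 mm). At the start it lies 15 to 35 mm short of that, towards the robot.
- flask_cap (a point): Centre of the outer face of the flask's white cap (30 mm in diameter, 24 mm long), 95 mm from the flask's centre towards the robot.
- striker (a joint): Travel of the rapper's striker in m along the stand's +y (outwards, left). At rest its rubber nose bears on the flask's side at about -0.005; drawn out past about 0.025 (30 mm from rest) the trip lever's tooth drops in behind its collar and it stays latched at about 0.0235; end of travel 0.030. Spring 250 N/m: about 1 N at rest, 8.5 N latched.
- pull_knob (a point): Middle of the waist of the black pull knob on the striker's outer end, on the trunnion axis line, 90 mm above the desk (163 mm left of the stand's middle at rest; moves with the striker). Waist 24 mm in diameter, 26 mm long along y, with a 36 mm flange, 6 mm thick, 13 mm farther out. Free from above and on both sides.
- trip (a joint): Angle of the trip lever in rad: 0 at rest, grows as its paddle is pressed down; the tooth lets the striker go at about 0.25; ends at 0.40. Sprung back. Needs about 2 to 5 N at the paddle.
- trip_paddle (a point): Middle of the upper face of the black trip paddle (36 mm along x, 26 mm along y), 103 mm left of and 64 mm nearer than the stand's middle, about 110 mm above the desk; 42 mm from its pivot, press it straight down by 11 to 15 mm.
- reagent_bottle: Capped reagent bottle, 50 mm in diameter, 115 mm tall, standing to the right. Origin under its base.
- wash_bottle: Squeeze wash bottle with bent spout, 66 x 110 x 184 mm, standing to the right. Origin under its base.
- pipette: White hand pipette, 220 mm long, lying to the right front. Origin under its middle.

How it is judged:
On the way, in this order (a step that is already met when the one before it is completed fails the run):
1. the flask is slid home against the heel plate with the cradle level (x of flask_center in the frame of cradle_axis above -0.004 m and value of joint cradle below 0.05 rad), for 0.2 s.
2. the cradle is tilted to the stop (within 3 degrees), the striker is latched back and its knob let go, in either order, the flask still home (angle between the z axis of lever_grip and the z axis of stop_dog, either way round below 0.055 rad and value of joint striker above 0.02 m and distance between the grasp point and pull_knob above 0.05 m and x of flask_center in the frame of cradle_axis above -0.005 m), for 0.2 s.
3. the rapper is tripped and has struck while the cradle is still at the set angle (angle between the z axis of lever_grip and the z axis of stop_dog, either way round below 0.055 rad and value of joint striker below 0.004 m and x of flask_center in the frame of cradle_axis above -0.006 m), for 0.1 s.
At the end, for the whole second after the job is handed in: The cradle is level on its rests (within 2 degrees) and at rest, the flask lies flat in it with its heel within 6 mm of the heel plate, and the striker is forward (not latched) (value of joint cradle below 0.035 rad and x of flask_center in the frame of cradle_axis above -0.006 m and z of flask_center in the frame of cradle_axis below 0.006 m and angle between the z axis of flask_center and the z axis of cradle_axis, either way round below 0.08 rad and value of joint striker below 0.004 m and velocity of joint cradle below 0.05 rad/s); the robot touches nothing.
It fails at once if the flask leaves the cradle or rears up in it (z of flask_center in the frame of cradle_axis above 0.02 m or angle between the z axis of flask_center and the z axis of cradle_axis, either way round above 0.3 rad or x of flask_center in the frame of cradle_axis below -0.05 m).
It fails at once if the stop's setting is shifted (distance of stop_dog from where it was at the start of the episode above 0.005 m).
It fails at once if a bottle or the pipette is pushed about or knocked over (distance of any of reagent_bottle, wash_bottle, pipette from where it was at the start of the episode above 0.02 m or angle between any of reagent_bottle, wash_bottle's own z axis and vertical above 0.4 rad).
It also fails if it takes over 67 s, if anything falls off the work surface, if the arm or the gripper's body presses on something with over 40 N, if the wrist force passes 120 N, or if a joint passes its speed limit or range.

## Working session

There is one attempt and no reset: what is moved stays moved. The work goes in short steps, each a Python script; the robot and the scene stay as the last script left them, time stands still between calls to the robot, and variables do not carry over. Pictures are saved under pics/ and viewed, and the job is handed in when it is done.

```bash
ls; mkdir -p pics
python3 - <<'E'
from bench import ctrl
import cv2
for n in ("scene","top","wrist"):
    p=ctrl.camera_params(n); print(n,p)
    cv2.imwrite(f"pics/a_{n}.png",ctrl.read_camera(n))
print(ctrl.get_time(),ctrl.get_position(),ctrl.get_tool_rot(),ctrl.get_width())
E
```

```text
pics
scene {'intrinsics': array([[416.36278869,   0.        , 245.00561466],
       [  0.        , 416.36278869, 188.68763941],
       [  0.        ,   0.        ,   1.        ]]), 'rvec': array([ 1.92528471, -1.14175096,  0.58689101]), 'tvec': array([-0.26548055,  0.41659644,  0.74595441])}
top {'intrinsics': array([[436.08148206,   0.        , 253.61250105],
       [  0.        , 436.08148206, 188.79449478],
       [  0.        ,   0.        ,   1.        ]]), 'rvec': array([ 2.11722923, -2.11746863,  0.20111247]), 'tvec': array([0.01244483, 0.57801537, 1.36848129])}
wrist {'intrinsics': array([[295.35751048,   0.        , 258.06990241],
       [  0.        , 295.35751048, 195.42810682],
       [  0.        ,   0.        ,   1.        ]]), 'rvec': array([-2.35529102, -1.72175077, -0.22926495]), 'tvec': array([-0.62565554, -0.03450812,  0.37764964])}
0.15 [0.18927685 0.59544906 0.30340937] [3.14152519e+00 9.34986408e-04 1.26303636e+00] 0.0854930220587843
```

View pics/a_scene.png

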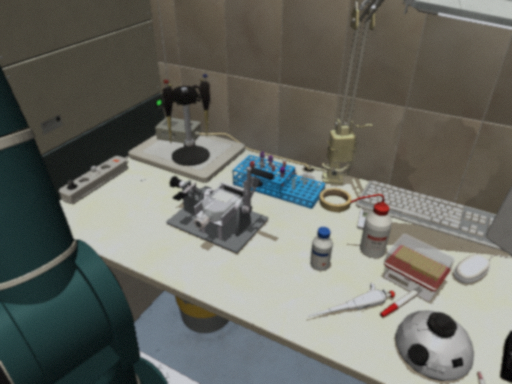

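View pics/a_top.png

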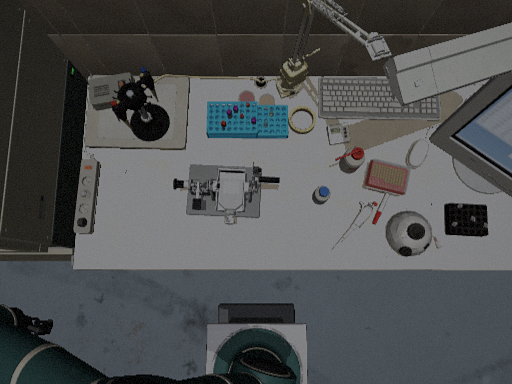

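View pics/a_wrist.png

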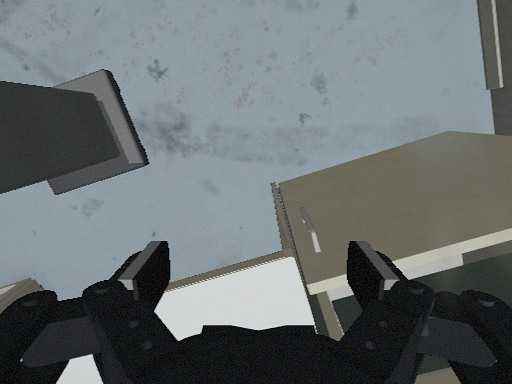

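The top view shows the stand around (225,190), with the knob at left (178,184) and the lever grip at right (268,180). The bottles are at (321,195) and (354,157), and the pipette is near (355,220). I'll zoom in for a pose fit.

Run:
```python
import cv2
a=cv2.imread("pics/a_top.png")[145:235,160:295]; cv2.imwrite("pics/z_top.png",cv2.resize(a,None,fx=5.9,fy=5.9,interpolation=cv2.INTER_CUBIC))
a=cv2.imread("pics/a_scene.png")[155:260,155:285]; cv2.imwrite("pics/z_scene.png",cv2.resize(a,None,fx=5.7,fy=5.7,interpolation=cv2.INTER_CUBIC))
```

```text
(no output)
```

View pics/z_top.png

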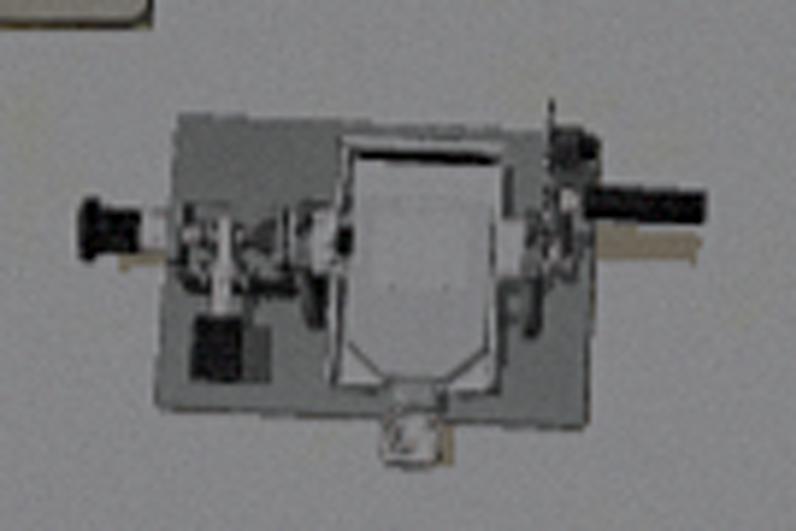

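View pics/z_scene.png

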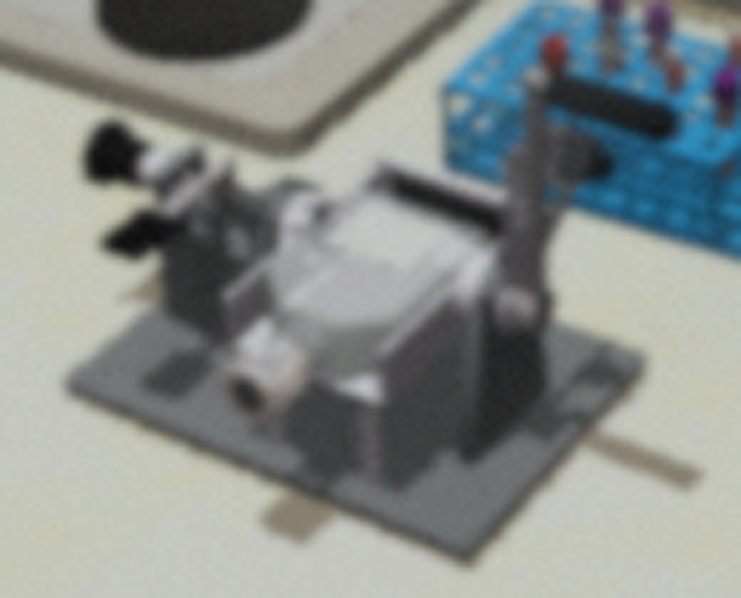

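```bash
cat > h.py <<'E'
import numpy as np, cv2
from bench import ctrl
def proj(name,P,par=None):
    p=par or ctrl.camera_params(name)
    return cv2.projectPoints(np.atleast_2d(np.float64(P)),p["rvec"],p["tvec"],p["intrinsics"],None)[0].reshape(-1,2)
def S2W(st,P):
    x,y,a=st; P=np.atleast_2d(P); c,s=np.cos(a),np.sin(a)
    return np.c_[x+c*P[:,0]-s*P[:,1], y+s*P[:,0]+c*P[:,1], P[:,2]]
E
python3 - <<'E'
from h import *
from scipy.optimize import least_squares
P=np.array([[0,.163,.09],[0,-.118,.215],[-.064,.103,.110]])
f=5.9;t=(np.array([[118,230],[648,203],[217,347]])+.5)/f-.5+[160,145]
f=5.7;s=(np.array([[118,152],[612,105],[137,235]])+.5)/f-.5+[155,155]
pt,ps=ctrl.camera_params("top"),ctrl.camera_params("scene")
def r(st):
    W=S2W(st,P); return np.r_[(proj("top",W,pt)-t).ravel(),(proj("scene",W,ps)-s).ravel()]
o=least_squares(r,[.6,.0,0.]); print(o.x,o.fun.round(1))
o2=least_squares(lambda q:r(q)[:6],[.6,.0,0.]); print(o2.x,o2.fun.round(1))
E
```

```text
[ 0.58011073  0.08482013 -0.03576698] [ 0.4  0.8 -0.4 -0.   0.3  0.4  1.3  1.3 -0.6 -0.7 -0.2 -1.8]
[ 0.58095066  0.0848807  -0.04404581] [ 0.4  0.1 -0.5  0.   0.1 -0.1]
```

```bash
cat >> h.py <<'E'
from scipy.spatial.transform import Rotation as Rn
DOWN=lambda yaw:[np.pi,0,yaw]
def shot(name,fn,crop=None,f=1):
    p=ctrl.camera_params(name); im=ctrl.read_camera(name)
    if crop: im=im[crop[1]:crop[3],crop[0]:crop[2]]
    if f!=1: im=cv2.resize(im,None,fx=f,fy=f,interpolation=cv2.INTER_CUBIC)
    cv2.imwrite(f"pics/{fn}.png",im); return p
def st(): print("t",round(ctrl.get_time(),2),"p",np.round(ctrl.get_position(),4),"F",np.round(ctrl.get_ft_force(),1),"w",round(ctrl.get_width(),4))
E
python3 - <<'E'
from h import *
p=ctrl.camera_params("wrist"); R=cv2.Rodrigues(p["rvec"])[0]; C=-R.T@p["tvec"]
Rt=Rn.from_euler('xyz',ctrl.get_tool_rot()).as_matrix()
print("cam in tool",Rt.T@(C-ctrl.get_position())); print((Rt.T@R.T).round(3))
for yaw in (-.04,-.04+np.pi/2,-.04-np.pi/2):
  for q in ([.45,.085,.45],[.5,.09,.5],[.44,.085,.165],[.58,-.04,.26],[.7,-.04,.26],[.58,.25,.15]):
    s=ctrl.solve_ik(q,DOWN(yaw)); print(round(yaw,2),q,None if s is None else np.round(s,2))
E
```

```text
cam in tool [ 0.00119965 -0.0655659  -0.06953768]
[[ 1.    -0.001 -0.   ]
 [ 0.001  0.965  0.263]
 [-0.    -0.263  0.965]]
-0.04 [0.45, 0.085, 0.45] [-0.85 -0.02  0.59  1.82  0.01  1.34 -0.3 ]
-0.04 [0.5, 0.09, 0.5] [-0.81  0.08  0.62  1.62 -0.05  1.45 -0.23]
-0.04 [0.44, 0.085, 0.165] [-0.7   0.35  0.51  2.17 -0.27  0.69 -0.05]
-0.04 [0.58, -0.04, 0.26] [-0.51  0.46  0.69  1.79 -0.34  1.02  0.27]
-0.04 [0.7, -0.04, 0.26] [-0.45  0.7   0.74  1.46 -0.49  1.17  0.32]
-0.04 [0.58, 0.25, 0.15] [-0.77  0.64  0.43  1.72 -0.34  0.85 -0.23]
1.53 [0.45, 0.085, 0.45] [-0.71 -0.02  0.45  1.81  0.01  1.34  1.27]
1.53 [0.5, 0.09, 0.5] [-0.67  0.08  0.46  1.62 -0.03  1.45  1.33]
1.53 [0.44, 0.085, 0.165] [-0.54  0.32  0.33  2.16 -0.16  0.68  1.43]
1.53 [0.58, -0.04, 0.26] [-0.44  0.44  0.59  1.78 -0.28  1.    1.79]
1.53 [0.7, -0.04, 0.26] [-0.29  0.63  0.47  1.45 -0.3   1.13  1.76]
1.53 [0.58, 0.25, 0.15] [-0.56  0.61  0.14  1.71 -0.11  0.83  1.16]
-1.61 [0.45, 0.085, 0.45] [-0.9  -0.02  0.64  1.82  0.02  1.34 -1.87]
-1.61 [0.5, 0.09, 0.5] [-0.88  0.08  0.7   1.62 -0.05  1.45 -1.79]
-1.61 [0.44, 0.085, 0.165] [-0.88  0.39  0.74  2.17 -0.41  0.71 -1.48]
-1.61 [0.58, -0.04, 0.26] [-0.67  0.54  0.93  1.79 -0.5   1.06 -1.17]
-1.61 [0.7, -0.04, 0.26] [-0.47  0.72  0.78  1.46 -0.52  1.18 -1.23]
-1.61 [0.58, 0.25, 0.15] [-0.88  0.68  0.59  1.73 -0.47  0.88 -1.69]
```

Run:
```python
from h import *
ctrl.move_pose([.60,.09,.40],DOWN(np.pi/2-.04)); st()
p=shot("wrist","b_wrist",f=1.5)
import pickle; pickle.dump(p,open("b.pkl","wb"))
g=np.array([[0,.163,.09],[0,-.118,.215],[-.064,.103,.11],[-.12,0,.09],[0,0,.09]])
print(proj("wrist",S2W([.580,.085,-.04],g),p)*1.5)
```

```text
t 2.49 p [0.5999 0.091  0.3998] F [0.4 0.3 0.1] w 0.0855
[[569.02134638 228.15497086]
 [170.69522138 253.91733806]
 [510.56045716 148.04778144]
 [377.28807469  74.09302865]
 [378.02386669 228.04836987]]
```

View pics/b_wrist.png

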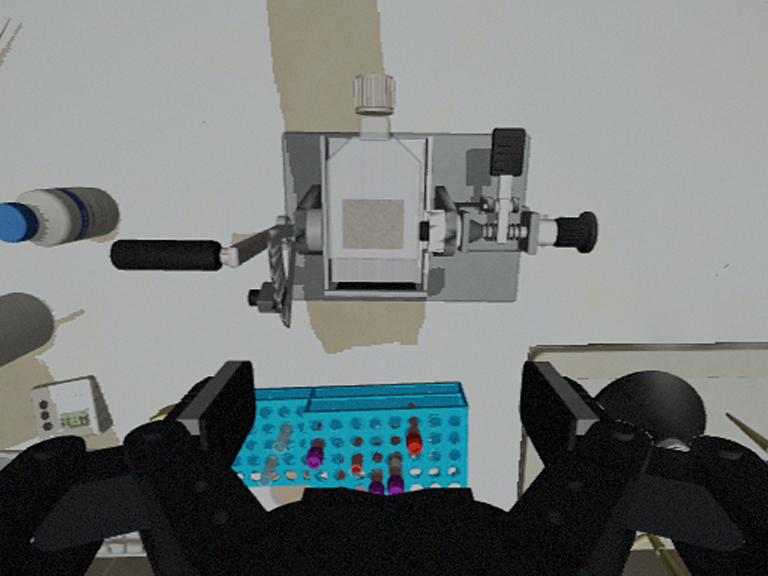

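The wrist view shows the grip at (166,255), the knob waist at (569,232), the paddle at (508,152) and the cap face at (375,75). All are within 4 px of the prediction, so I'll refit with these.

Run:
```python
from h import *
import pickle
from scipy.optimize import least_squares
pw=pickle.load(open("b.pkl","rb"))
P=np.array([[0,.163,.09],[0,-.118,.215],[-.064,.103,.110]])
t=(np.array([[118,230],[648,203],[217,347]])+.5)/5.9-.5+[160,145]
w=(np.array([[569,232],[166,255],[508,152]])+.5)/1.5-.5
pt=ctrl.camera_params("top")
def r(q):
    W=S2W(q,P); return np.r_[.5*(proj("top",W,pt)-t).ravel(),(proj("wrist",W,pw)-w).ravel()]
o=least_squares(r,[.58,.085,-.04]); print(o.x,o.fun.round(1))
o=least_squares(lambda q:r(q)[6:],[.58,.085,-.04]); print(o.x,o.fun.round(1))
```

```text
[ 0.58143506  0.08285743 -0.04882   ] [ 0.5 -0.1  0.1  0.   0.3 -0.2 -1.7 -0.1  1.  -0.   0.4 -0.3]
[ 0.58145471  0.08279819 -0.04894263] [-1.7 -0.1  0.9 -0.   0.4 -0.2]
```

```bash
cat >> h.py <<'E'
ST=[.5814,.0828,-.049]
def W(x,y,ztip): # stand coords of fingertip -> TCP world
    return S2W(ST,[[x,y,ztip+.073]])[0]
def fs(): # force in stand axes
    F=ctrl.get_ft_force(); c,s=np.cos(ST[2]),np.sin(ST[2]); return np.array([c*F[0]+s*F[1],-s*F[0]+c*F[1],F[2]])
def ps(): # fingertip in stand coords
    d=ctrl.get_position(); c,s=np.cos(ST[2]),np.sin(ST[2]); dx,dy=d[0]-ST[0],d[1]-ST[1]
    return np.array([c*dx+s*dy,-s*dx+c*dy,d[2]-.073])
YP=np.pi/2+ST[2]; Y0=ST[2]
E
python3 - <<'E'
from h import *
ctrl.move_pose(W(-.15,0,.20),DOWN(YP))
ctrl.move_gripper(0,40)
ctrl.servo_line(W(-.15,0,.080)); st(); f0=fs(); print(f0.round(1))
x=-.14
while x<-.095:
    ctrl.servo_line(W(x,0,.080),rate=.05)
    f=fs()-f0; print(round(x,4),f.round(1),ps().round(4))
    if abs(f[0])>12: break
    x+=.004 if x<-.112 else .002
st(); shot("wrist","c_wrist"); shot("top","c_top",crop=(160,145,295,235),f=5.9)
E
```

```text
t 5.11 p [0.4319 0.0902 0.1536] F [-0.4 -0.1 -0.3] w 0.0
[-0.4 -0.1 -0.3]
-0.14 [0.8 1.1 0.7] [-0.1396 -0.      0.0802]
-0.136 [2.1 0.8 0.2] [-0.1358 -0.      0.08  ]
-0.132 [ 0.6 -1.2 -0.1] [-0.1319  0.      0.08  ]
-0.128 [ 0.8 -0.5  0. ] [-0.1278 -0.      0.08  ]
-0.124 [0.1 0.4 0.6] [-0.1237 -0.      0.08  ]
-0.12 [0.3 0.3 0.8] [-0.1197 -0.      0.08  ]
-0.116 [0.7 0.5 0.6] [-0.1157 -0.      0.08  ]
-0.112 [0.2 0.3 0.3] [-0.1117 -0.      0.08  ]
-0.11 [0.2 0.4 0.5] [-0.1098  0.      0.08  ]
-0.108 [-0.1  1.   0.2] [-0.1078  0.      0.08  ]
-0.106 [-8.2 -0.9  4. ] [-1.069e-01 -1.000e-04  7.970e-02]
-0.104 [-21.1  -1.1  12.7] [-0.1065 -0.0002  0.0793]
t 8.21 p [0.475  0.0878 0.1523] F [-21.5  -0.2  12.5] w -0.0
```

Run:
```python
from h import *
ctrl.servo_line(W(-.13,0,.080),rate=.1); print(fs().round(1))
p=shot("top","d_top",crop=(160,145,295,235),f=5.9)
print((proj("top",S2W(ST,[[-.095,0,.105],[-.05,0,.108],[.05,.0385,.108],[.05,-.0385,.108]]),p)-[160,145]+.5)*5.9)
```

```text
[-0.1 -0.8  0.1]
[[412.71511548 413.53955886]
 [417.46754384 328.70692485]
 [357.17422236 142.30747051]
 [499.97638191 149.01195014]]
```

View pics/d_top.png

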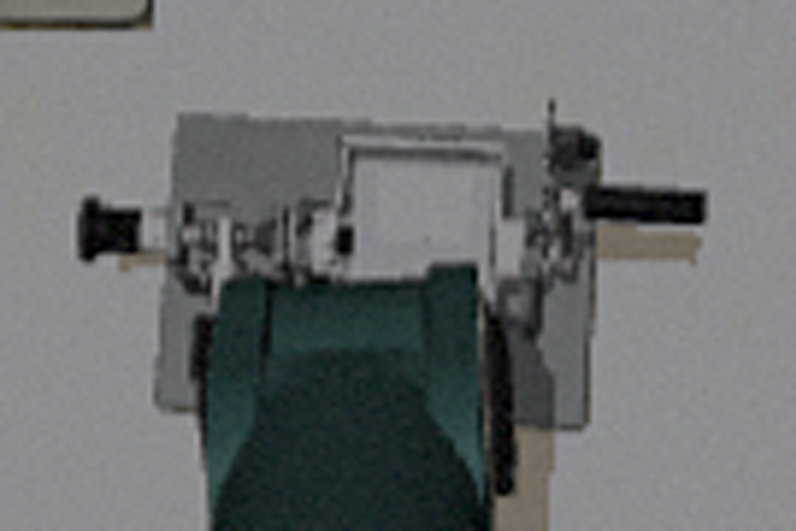

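Run:
```python
from h import *
ctrl.servo_line(W(-.13,0,.17),rate=.2)
ctrl.move_pose(W(0,.161,.17),DOWN(Y0))
ctrl.move_gripper(.06); st()
p=shot("wrist","e_wrist")
print(proj("wrist",S2W(ST,[[0,.163,.09],[0,.176,.09],[-.064,.103,.11]]),p))
```

```text
t 11.42 p [0.5893 0.2436 0.243 ] F [-0.5  0.5  0.5] w 0.0599
[[256.68828482 201.31526765]
 [256.65749865 185.1871971 ]
 [173.93498476 283.14680337]]
```

View pics/e_wrist.png

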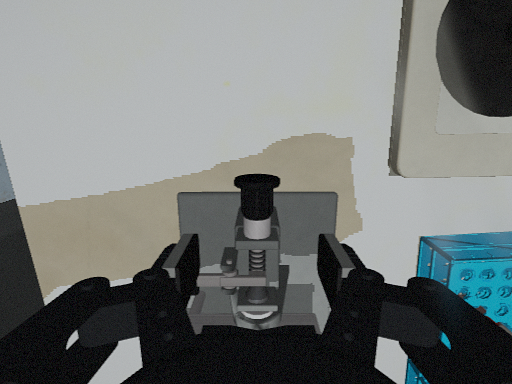

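The knob waist is centred between the fingers at (257,203), as predicted. Descending to grip and draw it back.

Run:
```python
from h import *
ctrl.servo_line(W(0,.161,.074),rate=.15); st()
ctrl.move_gripper(0,50); st(); f0=fs()
for d in (.01,.02,.026,.029,.031,.033):
    ctrl.servo_line(W(0,.161+d,.074),rate=.06); print(d,(fs()-f0).round(1),ps().round(4))
shot("wrist","f_wrist"); st()
```

```text
t 12.26 p [0.5898 0.2436 0.1478] F [ 0.8  0.5 -0.2] w 0.0598
t 12.68 p [0.5886 0.244  0.1478] F [-11.3  -0.5  14.8] w 0.0221
0.01 [ 0.1 -3.2  1.1] [-0.0007  0.1713  0.0748]
0.02 [-0.9 -6.   1.1] [-0.0007  0.1806  0.0747]
0.026 [-0.3 -6.  -0.5] [-0.0007  0.1867  0.0748]
0.029 [-1.  -3.5 -0.4] [-0.0007  0.1898  0.0748]
0.031 [-1.3 -6.7  2. ] [-0.0006  0.1911  0.0748]
0.033 [-1.2 -8.2  1.5] [-0.0007  0.193   0.0748]
t 14.37 p [0.5902 0.2756 0.1477] F [-13.2  -8.3  16.3] w 0.0222
```

View pics/f_wrist.png

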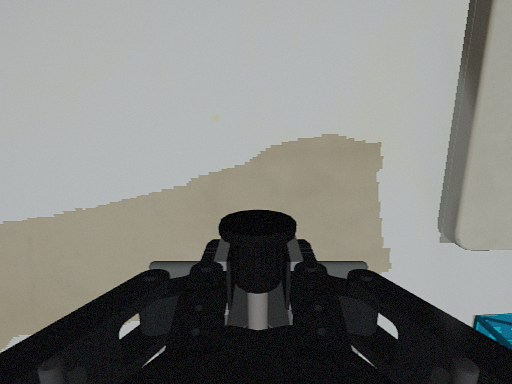

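Run:
```python
from h import *
for d in (.034,.033,.031,.029,.028):
    ctrl.servo_line(W(0,.161+d,.074),rate=.06); print(d,fs().round(1),ps().round(4))
```

```text
0.034 [-13.3  -8.5  16.7] [-0.0006  0.1939  0.0748]
0.033 [-12.9 -10.5  16.7] [-0.0006  0.1928  0.0748]
0.031 [-12.8  -9.1  15.6] [-0.0007  0.1909  0.0748]
0.029 [-12.   -4.8  15. ] [-0.0007  0.1897  0.0748]
0.028 [-11.1  -1.3  13.1] [-0.0007  0.1895  0.0748]
```

The force fell to near zero at 28.5 mm of travel, so the striker is latched. Releasing it and moving to the lever.

Run:
```python
from h import *
ctrl.move_gripper(.06); print(fs().round(1))
ctrl.servo_line(W(0,.189,.17),rate=.2)
p=shot("wrist","g_wrist"); st()
k=[[0,.1915,.09]]; print(proj("wrist",S2W(ST,k),p))
```

```text
[-0.6  0.6 -0.2]
t 16.75 p [0.5903 0.2715 0.2423] F [-0.8 -0.3 -1.5] w 0.0597
[[256.94997199 200.81382824]]
```

View pics/g_wrist.png

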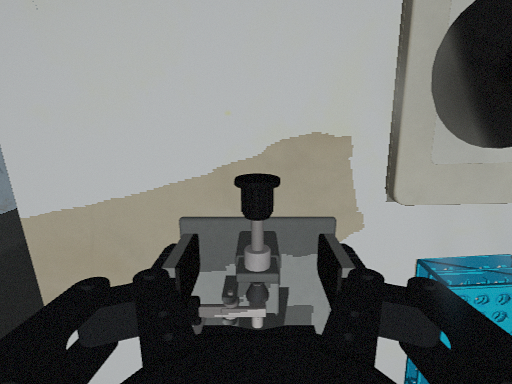

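The knob is drawn out, with the bare shaft visible at (257,235). Next is the lever.

Run:
```python
from h import *
ctrl.servo_line(W(0,.189,.25),rate=.25)
ctrl.move_pose(W(-.05,-.13,.26),DOWN(YP))
ctrl.move_gripper(0,40)
ctrl.servo_line(W(-.05,-.13,.172),rate=.15); st(); f0=fs()
xs=[-.025,0,.02]+list(np.arange(.0225,.06,.0025))
for x in xs:
    ctrl.servo_line(W(x,-.13,.172),rate=.05); ctrl.hold(.05); f=fs()-f0
    print(round(x,4),f.round(1),ps().round(4), round(float(np.arcsin(min(1,(ps()[0]+.02)/.125))),3))
    if abs(f[0])>9: break
st(); shot("wrist","i_wrist"); shot("scene","i_scene",crop=(155,130,285,260),f=4.6)
```

```text
t 20.31 p [ 0.5254 -0.0447  0.2457] F [-0.   0.   0.1] w 0.0001
-0.025 [-0.6 -0.1 -0.1] [-0.0252 -0.1301  0.1719] -0.042
0 [0.3 0.3 0.3] [ 0.     -0.1301  0.172 ] 0.161
0.02 [-0.3 -0.9  0.2] [ 0.0201 -0.1301  0.172 ] 0.326
0.0225 [-0.7 -0.2 -0.8] [ 0.0226 -0.13    0.1721] 0.348
0.025 [-1.  -0.6  0.1] [ 0.025 -0.13   0.172] 0.369
0.0275 [-1.5  0.6 -1. ] [ 0.0276 -0.13    0.172 ] 0.391
0.03 [-0.9  0.  -1.1] [ 0.0302 -0.13    0.1721] 0.413
0.0325 [-1.   0.4 -1.2] [ 0.0327 -0.13    0.1721] 0.435
0.035 [-6.6  0.7  0.4] [ 0.0347 -0.13    0.1718] 0.452
0.0375 [-20.6   2.    6.4] [ 0.0358 -0.13    0.1714] 0.462
t 24.41 p [ 0.6107 -0.0488  0.2444] F [-20.5   3.    6.5] w 0.0002
```

Run:
```python
from h import *
ctrl.servo_line(W(.015,-.13,.172),rate=.1); print(fs().round(1))
ctrl.servo_line(W(-.03,-.13,.172),rate=.2)
shot("wrist","j_wrist"); shot("scene","j_scene",crop=(155,130,285,260),f=4.6); st()
```

```text
[-0.1 -0.6 -0.5]
t 25.36 p [ 0.5461 -0.0455  0.2452] F [ 0.3 -0.7  0.1] w 0.0001
```

View pics/j_wrist.png

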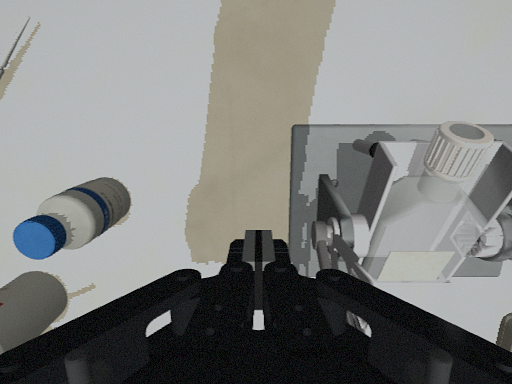

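View pics/j_scene.png

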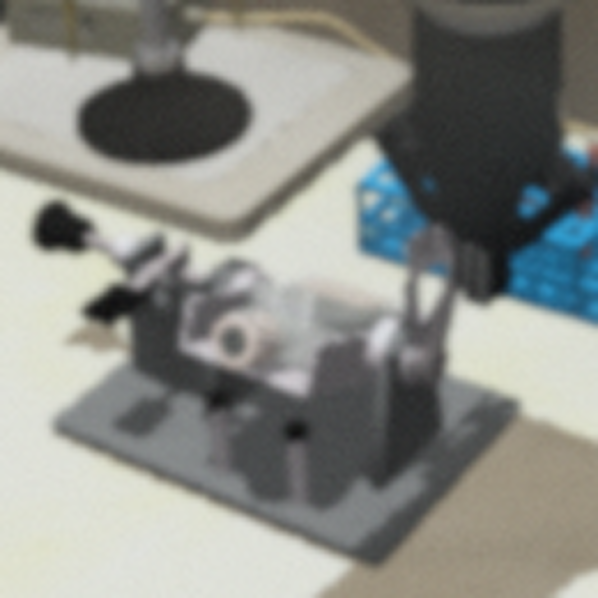

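Run:
```python
from h import *
ctrl.servo_line(W(-.05,-.13,.26),rate=.25)
ctrl.move_pose(W(-.067,.103,.17),DOWN(YP))
ctrl.servo_line(W(-.067,.103,.125),rate=.15); st(); f0=fs()
for z in (.115,.110,.106,.103,.100,.098,.0965):
    ctrl.servo_line(W(-.067,.103,z),rate=.05); f=fs()-f0
    print(z,f.round(1),ps().round(4))
    if abs(f[2])>15: break
ctrl.hold(.15); st()
shot("scene","k_scene",crop=(155,130,285,260),f=4.6); shot("top","k_top",crop=(160,145,295,235),f=5.9)
```

```text
t 27.3 p [0.52   0.1881 0.1986] F [-0.3  0.2  0.4] w 0.0002
0.115 [ 0.4 -0.6 -0.1] [-0.067   0.103   0.1151]
0.11 [-0.1 -0.4 -0.6] [-0.0671  0.103   0.1098]
0.106 [-0.5  0.  -1. ] [-0.067   0.103   0.1058]
0.103 [-0.2 -1.1 -0.7] [-0.067   0.103   0.1028]
0.1 [-0.2 -0.1  1.2] [-0.0671  0.103   0.0998]
0.098 [-0.5 -0.8  0.8] [-0.067   0.103   0.0979]
0.0965 [0.5 0.4 1.6] [-0.067   0.103   0.0965]
t 29.3 p [0.5196 0.189  0.1695] F [ 0.  -0.3  1.7] w -0.0001
```

View pics/k_scene.png

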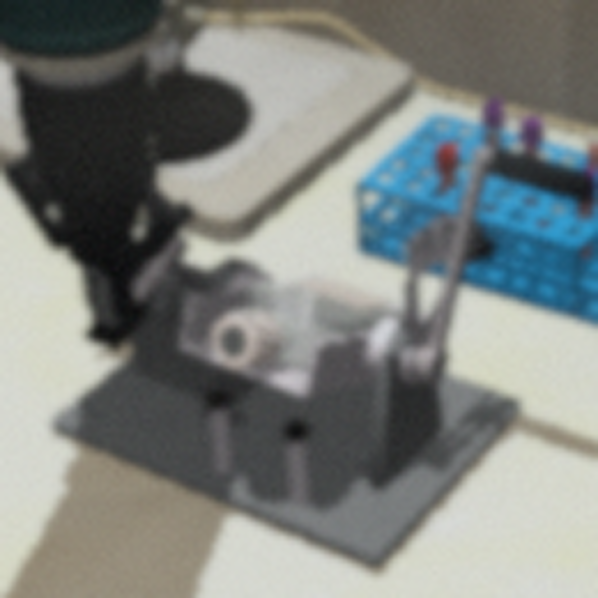

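View pics/k_top.png

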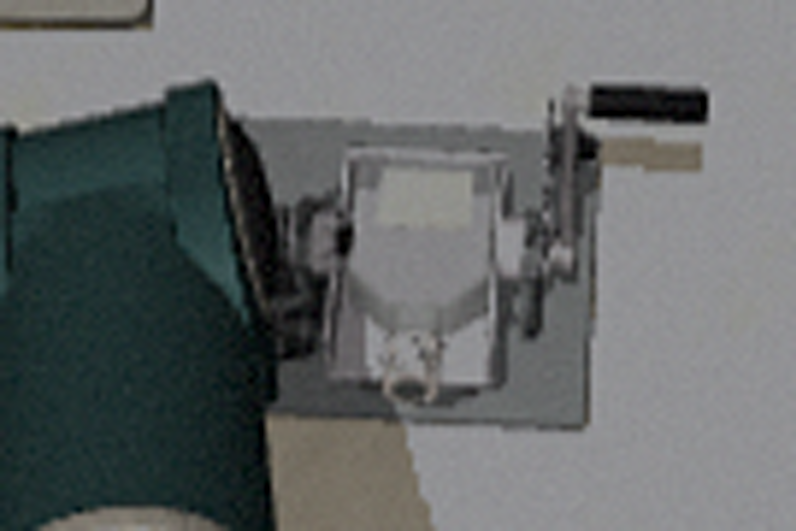

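Run:
```python
from h import *
ctrl.servo_line(W(-.067,.103,.0955),rate=.05); print(fs().round(1)); ctrl.hold(.2)
ctrl.servo_line(W(-.067,.103,.20),rate=.25)
ctrl.move_pose(W(.0,.06,.28),DOWN(YP)); ctrl.hold(.1)
p=shot("wrist","l_wrist",f=1.5); st()
print(proj("wrist",S2W(ST,[[0,.163,.09],[0,.1915,.09]]),p)*1.5)
pt=ctrl.camera_params("top"); 
for th in (.40,.43,.46,.49): print(th,(proj("top",S2W(ST,[[.125*np.sin(th),-.118,.09+.125*np.cos(th)]]),pt)-[160,145]+.5)*5.9)
shot("scene","l_scene",crop=(155,130,285,260),f=4.6)
```

```text
[-0.2 -0.3  2. ]
t 31.09 p [0.5835 0.1434 0.3516] F [ 0.   0.2 -0.4] w 0.0002
[[520.82094355 263.62520861]
 [558.31838432 263.639418  ]]
0.4 [[653.46663207 113.27457198]]
0.43 [[653.65523011 107.39240846]]
0.46 [[653.83258339 101.67188119]]
0.49 [[653.99855382  96.11848483]]
```

View pics/l_wrist.png

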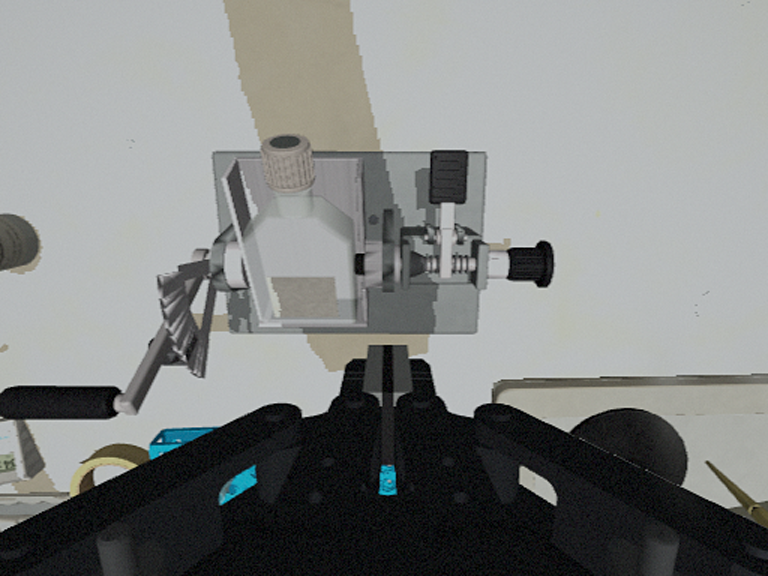

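View pics/l_scene.png

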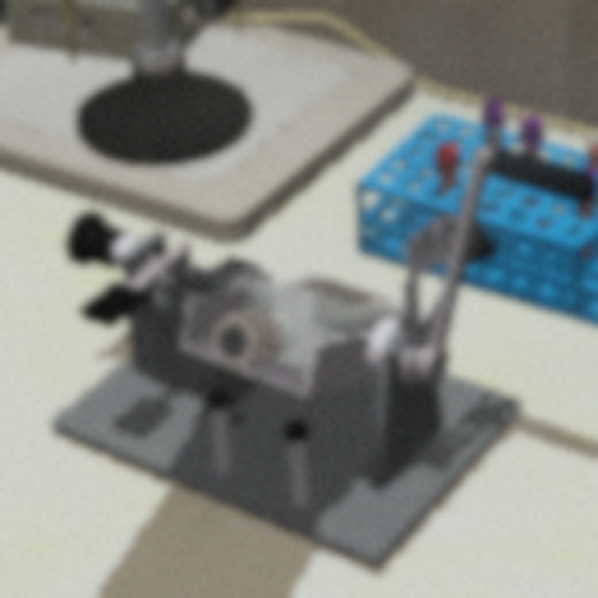

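The striker is forward, with its nose on the flask at (362,263). The cradle is still at the stop (about 0.45 rad) and the flask is home. Now I'll bring it down from the far side.

Run:
```python
from h import *
ctrl.move_pose(W(.108,-.13,.27),DOWN(YP))
ctrl.servo_line(W(.108,-.13,.170),rate=.15); st(); f0=fs()
for x in [.08,.055,.035,.03]+list(np.arange(.0275,.005,-.0025)):
    ctrl.servo_line(W(x,-.13,.170),rate=.04); ctrl.hold(.05); f=fs()-f0
    print(round(x,4),f.round(1),ps().round(4),round(float(np.arcsin((ps()[0]-.02)/.125)),3))
    if abs(f[0])>9: break
st(); shot("scene","m_scene",crop=(155,130,285,260),f=4.6)
```

```text
t 32.84 p [ 0.6833 -0.0521  0.2441] F [ 0.6 -0.2 -0.1] w 0.0
0.08 [ 0.4  0.8 -0.2] [ 0.0802 -0.13    0.17  ] 0.502
0.055 [2.6 0.5 2.6] [ 0.0551 -0.1299  0.17  ] 0.285
0.035 [-0.3  0.7  0. ] [ 0.0348 -0.1299  0.1698] 0.119
0.03 [-0.4 -0.1  0.4] [ 0.0298 -0.13    0.17  ] 0.079
0.0275 [-1.2  0.4  0.5] [ 0.0274 -0.13    0.17  ] 0.059
0.025 [-1.3 -0.2  0.8] [ 0.0249 -0.13    0.17  ] 0.039
0.0225 [-0.9 -1.  -0.1] [ 0.0223 -0.13    0.1699] 0.019
0.02 [11.4 -0.4  0.2] [ 0.0212 -0.13    0.1707] 0.01
t 36.79 p [ 0.5962 -0.0481  0.2437] F [12.  -1.2  0.1] w 0.0004
```

View pics/m_scene.png

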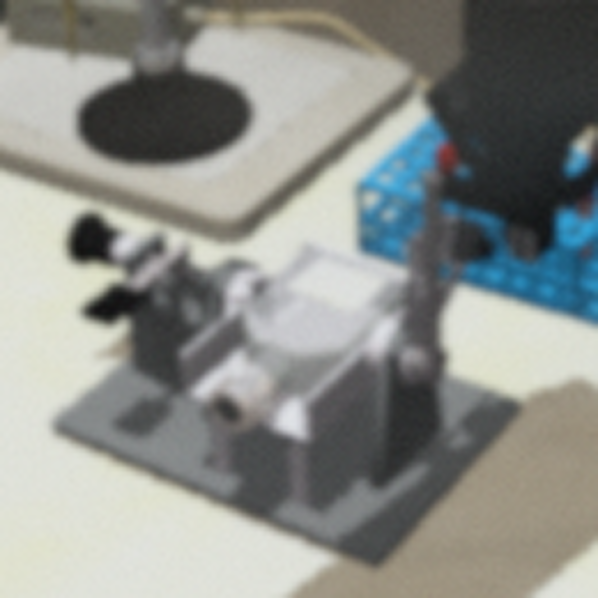

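Run:
```python
from h import *
ctrl.servo_line(W(.05,-.13,.170),rate=.1); print(fs().round(1))
ctrl.servo_line(W(.09,-.13,.27),rate=.2)
ctrl.move_pose([.60,.09,.40],DOWN(np.pi/2-.04)); ctrl.hold(.2)
p=shot("wrist","n_wrist",f=1.5); shot("top","n_top"); st()
print(proj("wrist",S2W(ST,[[0,.163,.09],[0,-.118,.215],[-.095,0,.09],[.05,0,.108]]),p)*1.5)
```

```text
[-0.2  0.2 -0.1]
t 38.98 p [0.6002 0.0892 0.3995] F [0.2 0.  0.2] w 0.0003
[[569.09244208 230.96768061]
 [170.47945275 254.93677413]
 [378.27738259 110.14976258]
 [377.60051755 291.74735426]]
```

View pics/n_wrist.png

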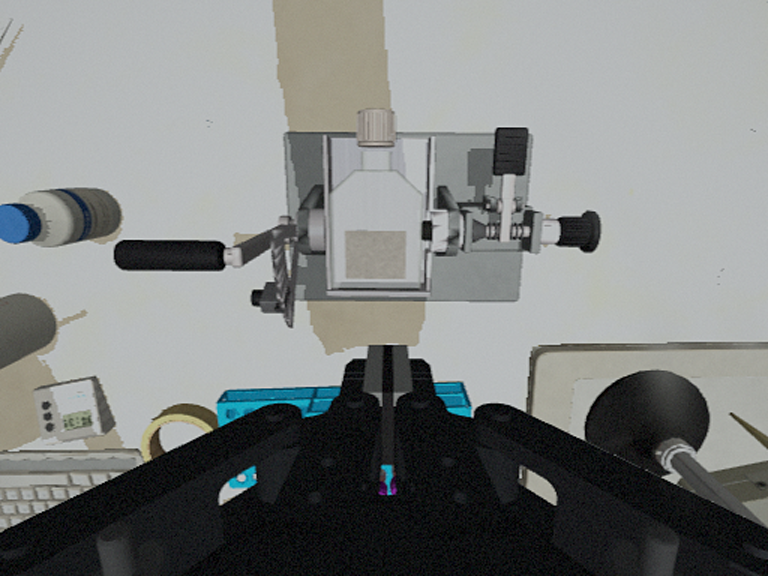

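View pics/n_top.png

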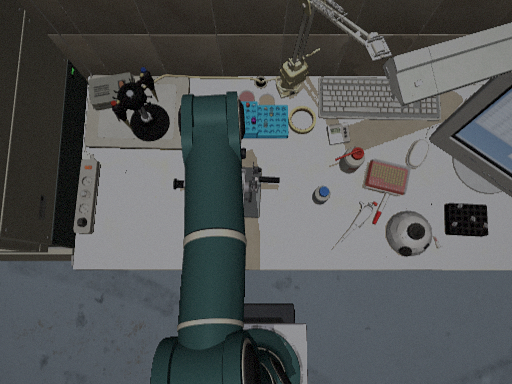

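The grip is back at its level position (169,255) and the cap face is at row 110, exactly the home prediction. There is no gap at the heel, the striker is forward, and the bottles and pipette have not moved. Handing in.

Run:
```python
from h import *
ctrl.job_done(); print(ctrl.get_time())
```

```text
the job is handed in; nothing more can be done
the job is handed in; nothing more can be done
```

The job is handed in at about 39 s of the 67 s allowed; all steps were carried out in order, and no verdict was reported.

- **Flask home:** I pushed the flask home by its cap until the force rose sharply with the fingertip where the heel plate should stop it.
- **Rapper latched:** I drew the pull knob out 33 mm. As I eased it back, its pull fell to about zero at 28.5 mm, which shows it latched.
- **Cradle tilted:** I pushed the lever to the stop, which it met at about 0.45 rad, and it stayed there when I let go.
- **Rap:** I pressed the paddle down about 14.5 mm. The pictures afterwards showed the rapper's nose forward on the flask with the cradle still at the stop. The paddle force read only about 2 N, the low end of the expected 2 to 5 N, so I relied on the pictures.
- **Cradle level:** I brought the lever back from the far side until it pressed on the rests at about 11 N, at roughly 0.01 rad.

In the last pictures the cradle is level, the cap is at its home position with no gap at the heel, and the striker is forward. The bottles and pipette look unmoved and the arm is clear, with about 0 N on the tool. No check failed; the largest disagreement was about 2 mm in the fitted knob position, which did not matter.

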